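Seat the carousel tray on its turntable studs

TASK

Put the blue parts tray back on its turntable: pick it up by its white handle, turn it so that its two holes line up with the two brass studs, and lower it over the studs (do not drop it) until it sits flat on the turntable, then let go. Leave the yellow tray, which has no holes, where it is.

Things in the scene. Friction and masses are not known exactly. Their poses are not given: they have to be found in the camera images.
- blue_tray: Loose round blue tray, 160 mm wide, 0.15 to 0.31 kg, upright. Origin: centre of underside, z up. Floor 8 mm thick; rim and dividers 22 mm high. Two white-edged 32 mm through holes at x = +48 and -48 mm on its own x axis. White handle block at the centre: 44 mm along x, 22 mm along y, top 76 mm above the underside; grip it across y, fingertips above the dividers. Fits either way round.
- turntable: Round grey turntable, 170 mm wide, fixed, does not turn. Origin: centre of underside, z up. Flat top 25 mm above the origin, where the seated tray's underside lies. Two upright brass studs, 12 mm thick with conical tips, at x = +48 and -48 mm on its own x axis, rising 30 mm above the top face; 10 mm play all round in the tray's holes.
- yellow_tray: Loose round yellow tray of the same size with the same white handle, but a solid floor without holes: it does not fit the studs and stays where it is. Origin: centre of underside, z up.
Not all that is in view belongs to the job. Of the things that look like the blue_tray, the largest one is meant.

How it is judged:
On the way:
1. the blue tray has been lifted clear of the desk in the gripper (height (world z) of blue_tray above 0.045 m and contact force between the fingers and blue_tray above 1 N), for 0.1 s.
At the end, for the whole second after the job is handed in: The blue tray lies flat (within 4 mm of flush and 3 degrees) and at rest on the turntable's top face, with both studs in its holes: centred within 15 mm and lined up within 15 degrees, either way round; the yellow tray is within 30 mm of where it was (z of blue_tray in the frame of turntable between 0.021 and 0.029 m and horizontal distance between blue_tray and turntable below 0.015 m and angle between the x axis of blue_tray and the x axis of turntable, either way round below 0.26 rad and angle between blue_tray's own z axis and vertical below 0.06 rad and linear speed of blue_tray below 0.02 m/s and distance of yellow_tray from where it was at the start of the episode below 0.03 m); the robot touches nothing.
It fails at once if the yellow tray is moved by more than 30 mm (distance of yellow_tray from where it was at the start of the episode above 0.03 m).
It fails at once if the blue tray is dropped onto the turntable (let go more than about 2 cm above its seat) (horizontal distance between blue_tray and turntable below 0.12 m and contact force between the fingers and blue_tray below 0.2 N and linear speed of blue_tray above 0.6 m/s).
It also fails if it takes over 38 s, if anything falls off the work surface, if the arm or the gripper's body presses on something with over 40 N, if the wrist force passes 120 N, or if a joint passes its speed limit or range.

ROBOT

A 7-joint arm with a two-finger parallel gripper is mounted at the origin on the work surface. World frame = base frame: x ahead of the robot, y to its left, z up, the work surface at z = 0. Lengths are in m, angles in rad, forces in N, time in s.
With the tool pointing down it reaches from about 0.425 to 0.925 m from the base axis. Payload 6.8 kg.
Tool frame: the origin (TCP) lies midway between the tips of the shut fingers; the grasp point (between the pads) lies 19 mm behind it; z points along the fingers, y is the line along which they close (so a half turn about z gives the same grasp; the last joint's range is limited). The gripper opens to 85 mm and grips with 20 to 120 N. Pads are 22 mm wide; open, the fingers measure 114 mm over their backs; the gripper's body (76 mm by 85 mm) begins 54 mm behind the grasp point. The pads swing forward as they close: fully open they stand 13 mm farther back than shut.
Start: joints at [-1.242, 0.477, 0.022, 1.555, -0.011, 1.109, -0.083], TCP at [0.286, 0.612, 0.231] pointing down, gripper open.
Joint ranges: [-2.96, 2.96], [-0.34, 2.1], [-1.41, 1.46], [0.24, 2.44], [-1.37, 4.51], [0.17, 1.92], [-2.96, 2.96]. Speed limits (rad/s): [2.39, 2.39, 3.14, 3.14, 3.14, 3.14, 3.14].

INTERFACE

Orientations are given as a rotation vector (axis times angle).
In Python, from bench import status, vision, r gives the robot as it stands. The module is installed in compiled form; this text tells all that it offers.
- The arm moves only by the shell command python3 -m handwheel 'ROWS' [OPENING] [FORCE]. ROWS is JSON, a list of rows, each an object with "dp": the shift along the tool's x, y, z in m, a list of three; "delta_rot": the turn, a rotation vector about the tool's x, y, z in rad, a list of three. In form: [{"dp": [x, y, z], "delta_rot": [rx, ry, rz]}, ...]. A call has 1 to 12 rows; each row is the pose to reach, as a shift and turn from the pose commanded when the call began, along the tool's axes at that moment; what a row does not reach only later rows make up. A row lasts 1/8 s, in which the tool goes at most 62.5 mm and 10.7 degrees, less where a joint would pass 70% of its speed; a pose out of reach is approached as far as the arm can. A call with a gripper value outside its range is refused whole. OPENING is the opening, from 0 (shut) to 1 (fully open), set as the call begins (- or left out, the last holds). The fingers move at their own pace and stop on an object; FORCE is the grip in N (left out, the last holds). Time passes only in rows, so rows that repeat a pose let the fingers close. It gives the time, the measured TCP pose, the force, the opening and the grip force at its end, in the units of the state.
- status.get_obs(): the state, without advancing time (a new reading comes with each control period).
- vision.grab_frame(name): name is "side" or "top" or "wrist"; returns a dict with "img" (420x560x3 uint8, blue, green, red), "fovy" (degrees; the focal length in pixels is half the picture's height over the tangent of half this angle, whatever the lens; pixels are square), "cx", "cy" (the principal point, pixels), "world_from_camera" (4x4, takes a point from camera to world coordinates). Camera axes: x right, y up, looking along -z (the intrinsics and any distortion apply to the point x, -y, -z); pixel columns grow to the right and rows downward; lengths in m; the calibration is good to about 2 mm. A picture is of the moment at which its call begins. There is no depth.
- r.hand_in(): hands the job in; it is judged then, once.
The state is a dict: "clock": time; "joints": joint angles; "qvel": joint speeds; "tau": joint torques, N m; "tcp_pos": TCP position; "orientation": TCP orientation; "contact_force": force on the tool from outside, world axes, zero at the start; "moment": the same for the moment, N m; "grip_width": finger opening in m; "gripper_force": force on a finger pad.
Only numpy, scipy, OpenCV 4.12 (cv2) and the standard library are available. Lean on these libraries where they do the work, as an engineer would, in place of code of your own. Each camera call takes 0.05 s, during which the arm holds its last target. There are 200 camera calls.

## Working session

There is one attempt and no reset: what is moved stays moved. The work goes in short steps, Python scripts to look and compute and a shell command to move; the robot and the scene stay as the last step left them, time stands still between calls to the robot, and variables do not carry over. Pictures are saved under pics/ and viewed, at most 10 in all, crops included, and the job is handed in when it is done.

```bash
mkdir -p pics
python3 - <<'E'
from bench import status, vision, r
import cv2,numpy as np
o=status.get_obs(); print(o)
ims=[]
for n in ["top","side"]:
    f=vision.grab_frame(n); print(n,{k:v for k,v in f.items() if k!="img"}); cv2.imwrite(f"pics/{n}0.png",f["img"])
    np.savez(f"{n}0.npz",**f)
E
```

```text
{'clock': 0.0, 'joints': array([-1.24210168,  0.4777764 ,  0.02235778,  1.55644309, -0.01147924,
        1.10930029, -0.08310627]), 'qvel': array([ 0.00068466,  0.00084023,  0.00134208,  0.0015197 , -0.00043156,
        0.00051392, -0.00080137]), 'tau': array([ 2.28921863e-04, -5.96467638e+01,  1.60826314e+00, -2.81201041e+01,
        1.25361403e-02,  9.51319991e-03,  5.42172268e-05]), 'tcp_pos': array([0.2853309 , 0.61108124, 0.2303455 ]), 'orientation': array([-6.80610251e-01, -3.06674209e+00,  2.80154959e-03]), 'contact_force': array([-0.0623056 ,  0.21755333,  0.09734518]), 'moment': array([ 0.03108657,  0.00532439, -0.00352256]), 'gripper_force': 0.0, 'grip_width': 0.08519719213677085}
top {'fovy': 49.355503432645364, 'cx': 280.27286183027223, 'cy': 208.7064458620429, 'world_from_camera': array([[-0.01516194,  0.98271998, -0.18447643,  0.25762167],
       [-0.99960087, -0.01929583, -0.02063409, -0.02715182],
       [-0.02383716,  0.18408994,  0.98262031,  1.19044734],
       [ 0.        ,  0.        ,  0.        ,  1.        ]])}
side {'fovy': 53.39763280865901, 'cx': 272.6719326549397, 'cy': 209.28563257210646, 'world_from_camera': array([[ 0.74999091,  0.42385284, -0.50780153, -0.06732462],
       [-0.66144598,  0.47863334, -0.57740743, -0.59936353],
       [-0.00168504,  0.76893361,  0.63932642,  0.71025625],
       [ 0.        ,  0.        ,  0.        ,  1.        ]])}
```

View pics/top0.png

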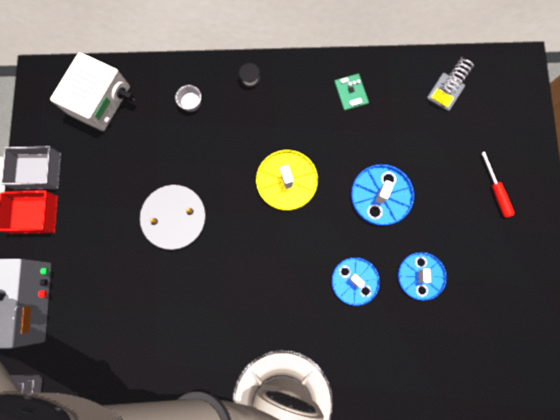

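View pics/side0.png

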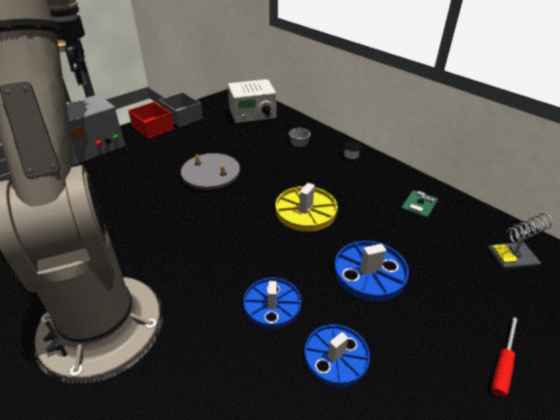

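The top view shows three blue trays: at (382,195) about 62 px wide, at (356,281) about 47 px and at (422,276) about 47 px. The one at (382,195) is the largest and therefore the one meant. The yellow tray is at (287,180). The turntable is at (172,217), with studs at about (154,221) and (190,211).

```bash
cat > h.py <<'E'
import cv2,numpy as np
from scipy.spatial.transform import Rotation as R
def ray(f,u,v):
    F=f["img"].shape[0]/2/np.tan(np.radians(float(f["fovy"]))/2); T=f["world_from_camera"]
    d=T[:3,:3]@np.array([(u-f["cx"])/F,-(v-f["cy"])/F,-1]); return T[:3,3],d
def onz(f,u,v,z):
    o,d=ray(f,u,v); return (o+d*(z-o[2])/d[2])
def blobs(m,amin):
    c,_=cv2.findContours(m.astype(np.uint8)*255,cv2.RETR_EXTERNAL,cv2.CHAIN_APPROX_NONE)
    return [k for k in c if cv2.contourArea(k)>=amin]
def hsv(f): return cv2.cvtColor(f["img"],cv2.COLOR_BGR2HSV)
def cont_w(f,k,z): return np.array([onz(f,*p[0],z)[:2] for p in k])
def circ(p): # world circle
    A=np.c_[2*p,np.ones(len(p))]; s=np.linalg.lstsq(A,(p**2).sum(1),rcond=None)[0]
    return s[:2],np.sqrt(s[2]+s[:2]@s[:2])
E
python3 - <<'E'
from h import *
for n in ["top","side"]:
    f=dict(np.load(n+"0.npz")); H=hsv(f); h,s,v=cv2.split(H)
    for nm,m,z in [("blue",(h>95)&(h<125)&(s>130)&(v>60),.022),("yel",(h>20)&(h<35)&(s>130)&(v>90),.022),("grey",(s<60)&(v>85),.025),("brass",(h>8)&(h<28)&(s>90)&(v>60),.05)]:
        for k in blobs(m,8 if nm=="brass" else 300):
            (u,w),_=cv2.minEnclosingCircle(k)
            if nm=="brass":
                M=k[:,0].mean(0); print(n,nm,M,cv2.contourArea(k),onz(f,*M,.04)); continue
            p=cont_w(f,cv2.convexHull(k),z); c,rr=circ(p)
            if rr<.11: print(n,nm,(int(u),int(w)),c.round(4),rr.round(4))
f=dict(np.load("top0.npz")); a=cv2.resize(f["img"][145:320,320:460],None,fx=3.4,fy=3.4,interpolation=cv2.INTER_CUBIC)
b=cv2.resize(f["img"][170:265,125:220],None,fx=3,fy=3,interpolation=cv2.INTER_CUBIC); 
q=np.zeros((595,800,3),np.uint8); q[:a.shape[0],:a.shape[1]]=a; q[:b.shape[0],480:480+b.shape[1]]=b; cv2.imwrite("pics/c1.png",q)
E
```

```text
top blue (355, 281) [ 0.2884 -0.1884] 0.0618
top blue (421, 275) [ 0.2987 -0.3558] 0.0621
top blue (382, 194) [ 0.5106 -0.2682] 0.0834
top yel (286, 179) [ 0.5558 -0.0202] 0.0832
top grey (172, 216) [0.4621 0.2793] 0.0865
top grey (383, 186) [ 0.5305 -0.2721] 0.0389
top grey (187, 97) [0.792  0.2447] 0.0374
top grey (451, 81) [ 0.8143 -0.4748] 0.0718
top brass [ 25.10606061 319.51515152] 201.0 [0.20620312 0.63478015 0.04      ]
top brass [153.0625 220.75  ] 18.0 [0.44857459 0.32398271 0.04      ]
top brass [188.92307692 210.69230769] 15.5 [0.47302368 0.23206697 0.04      ]
top brass [287.21705426 203.75193798] 29.5 [ 0.48618866 -0.02100999  0.04      ]
top brass [283.06122449 183.46938776] 29.5 [ 0.53990837 -0.01121859  0.04      ]
top brass [556.59259259 115.56790123] 378.0 [ 0.70793044 -0.73172647  0.04      ]
side blue (336, 353) [ 0.2967 -0.3614] 0.0614
side blue (272, 300) [ 0.2862 -0.1947] 0.0618
side blue (371, 267) [ 0.509  -0.2719] 0.0852
side yel (306, 205) [ 0.554  -0.0255] 0.0851
side grey (62, 263) [0.0027 0.1883] 0.0513
side grey (210, 170) [0.4627 0.2789] 0.0844
side brass [505.375      254.78409091] 130.0 [ 0.7469074 -0.4543656  0.04     ]
side brass [305.83702213 207.87726358] 670.5 [ 0.53129613 -0.04527522  0.04      ]
side brass [222.6  169.95] 20.0 [0.4741365  0.23071435 0.04      ]
side brass [196.95454545 159.        ] 24.0 [0.45135271 0.32673082 0.04      ]
side brass [60.875   45.09375] 68.0 [0.51905829 1.59641238 0.04      ]
```

View pics/c1.png

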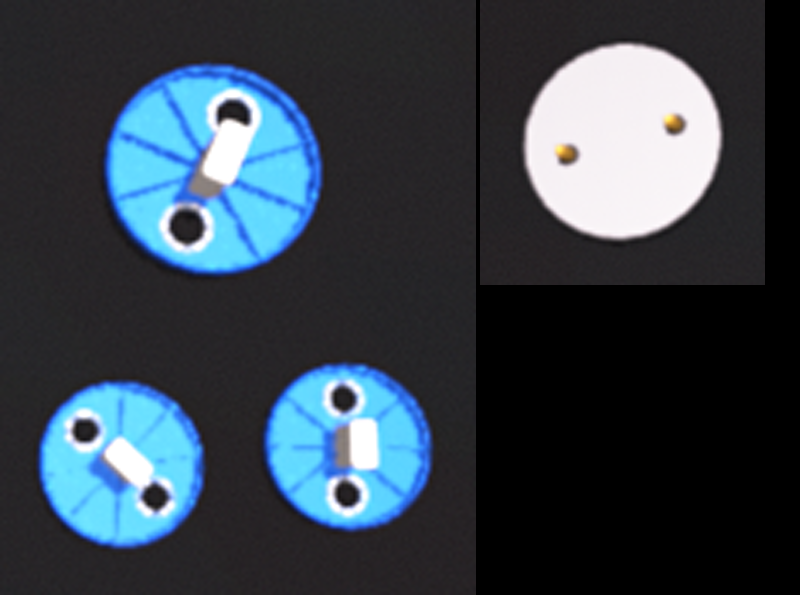

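The crop confirms the choice: the upper tray is the largest (measured radius 83 mm against 62 mm for the other two) and has two white-edged holes. The turntable's two studs are clear. Next I work out the yaw and the first move.

Run:
```python
from h import *
from bench import status
f=dict(np.load("top0.npz"))
a=onz(f,320+233/3.4,145+115/3.4,.008); b=onz(f,320+187/3.4,145+226/3.4,.008)
print("holes",a,b,np.degrees(np.arctan2(*(a-b)[1::-1])),(a+b)/2,np.linalg.norm(a-b))
m=np.zeros((420,560),bool); g=f["img"].min(2)>215; m[165:230,350:415]=g[165:230,350:415]
g=dict(np.load("side0.npz"))
o1,d1=ray(f,387.4,189.1); print("handle top",onz(f,387.4,189.1,.076))
p1,p2=onz(f,320+237/3.4,145+122/3.4,.076),onz(f,320+218/3.4,145+182/3.4,.076); print("handle dir",np.degrees(np.arctan2(*(p1-p2)[1::-1])),np.linalg.norm(p1-p2))
o=status.get_obs(); Rm=R.from_rotvec(o["orientation"]).as_matrix(); print(Rm.round(3))
for P in [(.6,.15,.25),(.51,-.27,.25)]: print(P,(Rm.T@(np.array(P)-o["tcp_pos"])).round(3))
print("tool y ang",np.degrees(np.arctan2(Rm[1,1],Rm[0,1])))
```

```text
holes [ 0.55454326 -0.29047194  0.008     ] [ 0.46738748 -0.25011919  0.008     ] -24.843934552496194 [ 0.51096537 -0.27029556  0.008     ] 0.09604412647517055
handle top [ 0.51122598 -0.2709946   0.076     ]
handle dir -20.188177516171987 0.04759299088558418
[[-0.906  0.423 -0.001]
 [ 0.423  0.906 -0.002]
 [-0.    -0.002 -1.   ]]
(0.6, 0.15, 0.25) [-0.48  -0.285 -0.019]
(0.51, -0.27, 0.25) [-0.576 -0.703 -0.018]
tool y ang 64.97360425877476
```

```bash
Z='"delta_rot":[0,0,0]'; python3 -m handwheel '[{"dp":[-0.05,-0.03,0],"delta_rot":[0,0,0]},{"dp":[-0.1,-0.06,-0.01],"delta_rot":[0,0,0]},{"dp":[-0.15,-0.09,-0.02],"delta_rot":[0,0,0]},{"dp":[-0.2,-0.12,-0.02],"delta_rot":[0,0,0]},{"dp":[-0.25,-0.15,-0.02],"delta_rot":[0,0,0]},{"dp":[-0.3,-0.18,-0.02],"delta_rot":[0,0,0]},{"dp":[-0.35,-0.21,-0.02],"delta_rot":[0,0,0]},{"dp":[-0.4,-0.24,-0.02],"delta_rot":[0,0,0]},{"dp":[-0.44,-0.28,-0.02],"delta_rot":[0,0,0]},{"dp":[-0.48,-0.32,-0.02],"delta_rot":[0,0,0]},{"dp":[-0.5,-0.37,-0.02],"delta_rot":[0,0,0]},{"dp":[-0.52,-0.42,-0.02],"delta_rot":[0,0,0]}]' 1 60
python3 -m handwheel '[{"dp":[-0.01,-0.05,0],"delta_rot":[0,0,0]},{"dp":[-0.02,-0.1,0],"delta_rot":[0,0,0]},{"dp":[-0.03,-0.15,0],"delta_rot":[0,0,0]},{"dp":[-0.04,-0.2,0],"delta_rot":[0,0,0]},{"dp":[-0.05,-0.25,0],"delta_rot":[0,0,0]},{"dp":[-0.055,-0.27,0],"delta_rot":[0,0,0]},{"dp":[-0.056,-0.283,0],"delta_rot":[0,0,0]},{"dp":[-0.056,-0.283,0],"delta_rot":[0,0,0]},{"dp":[-0.056,-0.283,0],"delta_rot":[0,0,0]}]'
python3 - <<'E'
from h import *
from bench import status,vision
print(status.get_obs()); f=vision.grab_frame("wrist"); np.savez("w1.npz",**f); cv2.imwrite("pics/w1.png",f["img"]); print({k:v for k,v in f.items() if k!="img"})
E
```

```text
clock: 1.6
tcp_pos: [0.5787, 0.0092, 0.2508]
orientation: [-0.681, -3.066, 0.001]
contact_force: [1.4, -0.2, 0.2]
grip_width: 0.0853
gripper_force: 0.0
clock: 2.72
tcp_pos: [0.5106, -0.2675, 0.2511]
orientation: [-0.678, -3.067, -0.001]
contact_force: [0.4, 0.4, 1.2]
grip_width: 0.0856
gripper_force: 0.0
{'clock': 2.725, 'joints': array([ 0.05669821,  0.30758292,  0.39831249,  1.79581793, -0.13541048,
        1.06526816,  1.64003617]), 'qvel': array([-5.90458251e-03, -1.00147889e-03, -1.34837929e-03, -3.66894416e-03,
        7.95666435e-04, -1.84487754e-05,  2.55090712e-03]), 'tau': array([ 7.41783567e-01, -4.46486878e+01,  4.85145003e+00, -2.72160727e+01,
        6.35492359e-02,  2.11152517e-03,  2.25026837e-03]), 'tcp_pos': array([ 0.51059522, -0.26752091,  0.25109829]), 'orientation': array([-6.77571752e-01, -3.06738854e+00, -1.19923713e-03]), 'contact_force': array([0.42127088, 0.39060408, 1.15274061]), 'moment': array([-0.03409001, -0.04503373,  0.0509099 ]), 'gripper_force': 0.0, 'grip_width': 0.08561712685884441}
{'fovy': 60.21390498085333, 'cx': 278.5080831167592, 'cy': 211.21752900055037, 'world_from_camera': array([[ 0.42065722, -0.86971856, -0.25814168,  0.44547978],
       [ 0.90721842,  0.40373799,  0.11811173, -0.23759439],
       [ 0.00149764, -0.28387544,  0.95886   ,  0.39393409],
       [ 0.        ,  0.        ,  0.        ,  1.        ]])}
```

View pics/w1.png

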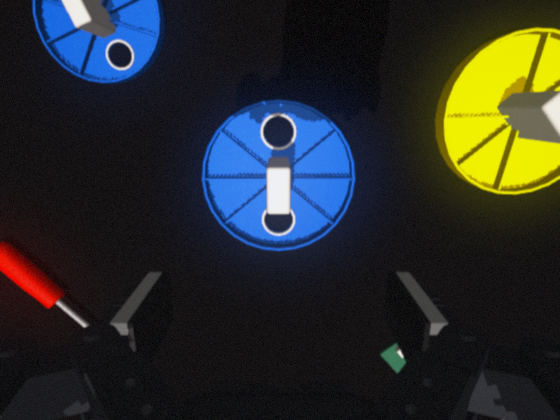

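The wrist view shows the big blue tray centred at about (278,175), with holes at (278,131) and (278,219) and the handle top at about (279,202). Its axis runs up the image, so the tool yaw already fits.

Run:
```python
from h import *
from bench import status
f=dict(np.load("w1.npz")); h,s,v=cv2.split(hsv(f)); m=(h>95)&(h<125)&(s>130)&(v>60)
m[:,:195]=0
k=max(blobs(m,300),key=cv2.contourArea); c,r_=circ(cont_w(f,cv2.convexHull(k),.022)); print("rim",c,r_)
w=((s<60)&(v>120)); w[:120]=0; w[260:]=0; w[:,:210]=0; w[:,350:]=0
for k in blobs(w,20): print(cv2.boundingRect(k),cv2.contourArea(k),cv2.minAreaRect(k))
print([onz(f,278,y,.008) for y in (131,219)], onz(f,279,202,.076))
a,b=[onz(f,278,y,.008) for y in (131,219)]; print(np.degrees(np.arctan2(*(b-a)[1::-1])))
o=status.get_obs(); Rm=R.from_rotvec(o["orientation"]).as_matrix();print(Rm.round(3), Rm.T@(np.r_[c,.045]-o["tcp_pos"]),Rm.T@(np.r_[.5106,-.269,.045]-o["tcp_pos"]))
```

```text
rim [ 0.51427373 -0.26934962] 0.08094495050760568
(262, 167, 33, 69) 1650.5 ((278.0, 201.0), (68.0, 32.0), 90.0)
(261, 120, 35, 30) 151.5 ((278.0, 134.5), (29.0, 34.0), 90.0)
[array([ 0.46999973, -0.24891075,  0.008     ]), array([ 0.55737619, -0.28946758,  0.008     ])] [ 0.52333662 -0.27267733  0.076     ]
-24.898935489514887
[[-0.907  0.421 -0.   ]
 [ 0.421  0.907  0.001]
 [ 0.     0.001 -1.   ]] [-0.00413934 -0.00029717  0.20614   ] [-0.00065992 -0.00152685  0.20614038]
```

```bash
python3 -m handwheel '[{"dp":[-0.003,-0.001,0.05],"delta_rot":[0,0,0]},{"dp":[-0.003,-0.001,0.1],"delta_rot":[0,0,0]},{"dp":[-0.003,-0.001,0.14],"delta_rot":[0,0,0]},{"dp":[-0.003,-0.001,0.17],"delta_rot":[0,0,0]},{"dp":[-0.003,-0.001,0.195],"delta_rot":[0,0,0]},{"dp":[-0.003,-0.001,0.21],"delta_rot":[0,0,0]},{"dp":[-0.003,-0.001,0.213],"delta_rot":[0,0,0]},{"dp":[-0.003,-0.001,0.213],"delta_rot":[0,0,0]}]'
python3 -m handwheel '[{"dp":[0,0,0],"delta_rot":[0,0,0]},{"dp":[0,0,0],"delta_rot":[0,0,0]},{"dp":[0,0,0],"delta_rot":[0,0,0]},{"dp":[0,0,0],"delta_rot":[0,0,0]},{"dp":[0,0,0],"delta_rot":[0,0,0]},{"dp":[0,0,0],"delta_rot":[0,0,0]}]' 0 70
```

```text
clock: 3.78
tcp_pos: [0.5129, -0.2712, 0.0389]
orientation: [0.68, 3.066, -0.0]
contact_force: [-0.4, -1.6, 0.0]
grip_width: 0.0853
gripper_force: 0.0
clock: 4.53
tcp_pos: [0.5127, -0.2713, 0.0387]
orientation: [0.681, 3.066, 0.0]
contact_force: [-0.7, -0.0, 6.5]
grip_width: 0.0212
gripper_force: 69.4
```

```bash
python3 -m handwheel '[{"dp":[0,0,-0.01],"delta_rot":[0,0,0]},{"dp":[0,0,-0.03],"delta_rot":[0,0,0]},{"dp":[0,0,-0.06],"delta_rot":[0,0,0]},{"dp":[0,0,-0.09],"delta_rot":[0,0,0]},{"dp":[0,0,-0.12],"delta_rot":[0,0,0]},{"dp":[0,0,-0.15],"delta_rot":[0,0,0]},{"dp":[0,0,-0.17],"delta_rot":[0,0,0]},{"dp":[0,0,-0.17],"delta_rot":[0,0,0]}]'
python3 -m handwheel '[{"dp":[0.01,0.015,0],"delta_rot":[0,0,0.05]},{"dp":[0.03,0.05,0],"delta_rot":[0,0,0.12]},{"dp":[0.055,0.095,0],"delta_rot":[0,0,0.2]},{"dp":[0.08,0.14,0],"delta_rot":[0,0,0.28]},{"dp":[0.107,0.185,0],"delta_rot":[0,0,0.36]},{"dp":[0.135,0.235,0],"delta_rot":[0,0,0.45]},{"dp":[0.163,0.28,0],"delta_rot":[0,0,0.54]},{"dp":[0.19,0.325,0],"delta_rot":[0,0,0.63]},{"dp":[0.217,0.37,0],"delta_rot":[0,0,0.72]},{"dp":[0.242,0.415,0],"delta_rot":[0,0,0.8]},{"dp":[0.262,0.45,0],"delta_rot":[0,0,0.86]},{"dp":[0.273,0.468,0],"delta_rot":[0,0,0.89]}]'
python3 -m handwheel '[{"dp":[0.002,0.005,0],"delta_rot":[0,0,0]},{"dp":[0.004,0.01,0],"delta_rot":[0,0,0]},{"dp":[0.004,0.01,0],"delta_rot":[0,0,0]},{"dp":[0.004,0.01,0],"delta_rot":[0,0,0]}]'
python3 - <<'E'
from h import *
from bench import status,vision
q=[]
for n in ("top","side","wrist"):
    f=vision.grab_frame(n); np.savez(n+"2.npz",**f); q.append(f["img"])
a=cv2.resize(q[0][120:300,80:280],(400,360),interpolation=cv2.INTER_CUBIC); b=cv2.resize(q[1][60:240,110:310],(400,360),interpolation=cv2.INTER_CUBIC)
cv2.imwrite("pics/p2.png",np.vstack([np.hstack([a,b]),np.hstack([cv2.resize(q[2],(320,240)),np.zeros((240,480,3),np.uint8)])]))
o=status.get_obs(); Rm=R.from_rotvec(o["orientation"]).as_matrix(); print(o["clock"],o["tcp_pos"],o["grip_width"]); print(Rm.round(3)); print("tool x ang",np.degrees(np.arctan2(Rm[1,0],Rm[0,0])))
E
```

```text
clock: 5.52
tcp_pos: [0.5129, -0.2716, 0.2097]
orientation: [0.68, 3.064, -0.0]
contact_force: [0.2, 0.0, -1.8]
grip_width: 0.0213
gripper_force: 68.7
clock: 7.02
tcp_pos: [0.4614, 0.2707, 0.2068]
orientation: [-1.931, -2.476, 0.003]
contact_force: [0.8, -0.8, -1.4]
grip_width: 0.0214
gripper_force: 68.7
clock: 7.52
tcp_pos: [0.472, 0.2735, 0.2082]
orientation: [1.937, 2.474, -0.001]
contact_force: [-0.3, -1.0, -1.8]
grip_width: 0.0212
gripper_force: 68.7
7.675 [0.4717666  0.27412    0.20837484] 0.02129214693654359
[[-0.241  0.971 -0.   ]
 [ 0.971  0.241  0.   ]
 [ 0.    -0.    -1.   ]]
tool x ang 103.9405440306442
```

View pics/p2.png

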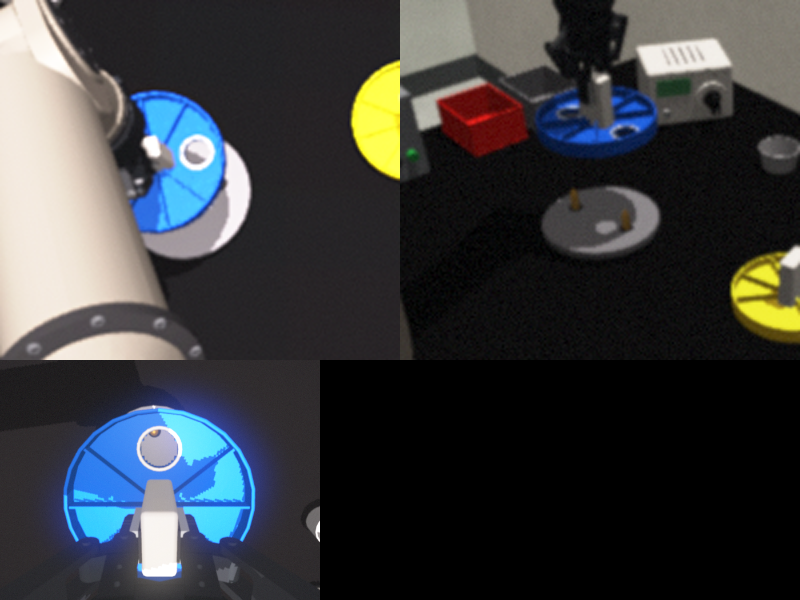

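The tray is held level over the turntable. In the wrist view one stud shows through the hole at about (155,432). I compute the remaining offset.

Run:
```python
from h import *
from bench import status
f=dict(np.load("wrist2.npz")); h,s,v=cv2.split(hsv(f)); o=status.get_obs(); Rm=R.from_rotvec(o["orientation"]).as_matrix()
w=(s<70)&(v>150); w[:90]=0; w[200:]=0; w[:,:220]=0; w[:,340:]=0
for k in blobs(w,50):
    (u,y),rr=cv2.minEnclosingCircle(k); p=onz(f,u,y,.178); print("ring",u,y,rr,p,Rm.T@(p-o["tcp_pos"]))
w=(h>5)&(h<28)&(s>60)&(v>40); w[:100]=0;w[180:]=0; w[:,:240]=0; w[:,320:]=0
for k in blobs(w,5): print("stud",cv2.boundingRect(k),onz(f,*k[:,0].mean(0),.05))
d=np.array([np.cos(np.radians(104.2)),np.sin(np.radians(104.2))])*.048
print("studs exp",np.array([.462,.279])+d,np.array([.462,.279])-d, "table cand", Rm.T@(np.array([.462,.279,.2084])-o["tcp_pos"]))
```

```text
ring 278.7057800292969 154.46629333496094 39.99736022949219 [0.4604877 0.3213592 0.178    ] [0.04856316 0.00043404 0.0303779 ]
stud (264, 123, 12, 8) [0.45209712 0.32510617 0.05      ]
studs exp [0.45022525 0.32553338] [0.47377475 0.23246662] table cand [ 7.08918516e-03 -8.30327619e-03 -2.46826660e-05]
```

```bash
python3 -m handwheel '[{"dp":[0.003,-0.004,0],"delta_rot":[0,0,0]},{"dp":[0.0065,-0.0075,0.01],"delta_rot":[0,0,0]},{"dp":[0.0065,-0.0075,0.03],"delta_rot":[0,0,0]},{"dp":[0.0065,-0.0075,0.055],"delta_rot":[0,0,0]},{"dp":[0.0065,-0.0075,0.075],"delta_rot":[0,0,0]},{"dp":[0.0065,-0.0075,0.085],"delta_rot":[0,0,0]},{"dp":[0.0065,-0.0075,0.09],"delta_rot":[0,0,0]},{"dp":[0.0065,-0.0075,0.09],"delta_rot":[0,0,0]},{"dp":[0.0065,-0.0075,0.09],"delta_rot":[0,0,0]}]'
python3 - <<'E'
from h import *
from bench import status,vision
q=[]
for n in ("side","wrist"):
    f=vision.grab_frame(n); np.savez(n+"3.npz",**f); q.append(f["img"])
b=cv2.resize(q[0][60:240,110:310],(500,450),interpolation=cv2.INTER_CUBIC)
a=cv2.resize(q[1][70:220,200:350],(300,300)); c=np.zeros((450,300,3),np.uint8); c[:300]=a
cv2.imwrite("pics/p3.png",np.hstack([b,c]))
o=status.get_obs(); Rm=R.from_rotvec(o["orientation"]).as_matrix(); print(o["clock"],o["tcp_pos"],Rm.T@(np.array([.462,.279,.0637])-o["tcp_pos"]),np.degrees(np.arctan2(Rm[1,0],Rm[0,0])))
E
```

```text
clock: 8.8
tcp_pos: [0.4633, 0.2795, 0.119]
orientation: [1.935, 2.475, 0.002]
contact_force: [0.4, 0.5, -1.2]
grip_width: 0.0217
gripper_force: 68.7
8.9 [0.46321497 0.27939292 0.11889943] [-0.00012088 -0.00133067  0.05519803] 103.9759080074585
```

View pics/p3.png

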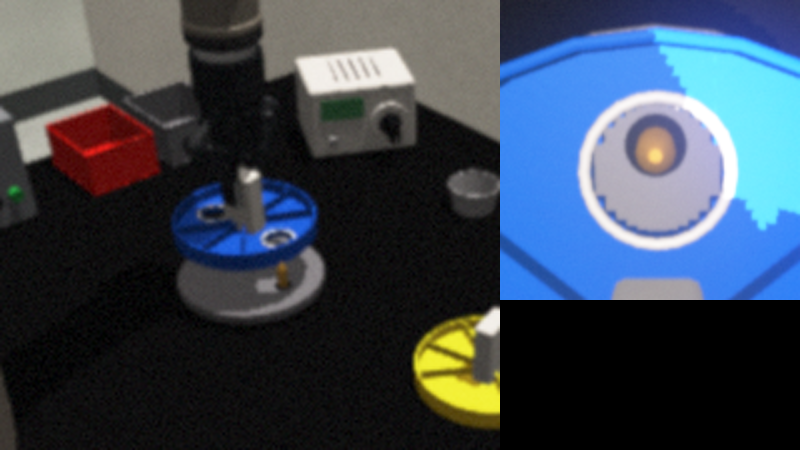

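The wrist crop shows the stud inside the hole, centred sideways at (655,150) against the hole at (658,170). The vertical offset is parallax. I lower it slowly.

```bash
python3 -m handwheel '[{"dp":[0,-0.001,0.01],"delta_rot":[0,0,0]},{"dp":[0,-0.001,0.02],"delta_rot":[0,0,0]},{"dp":[0,-0.001,0.03],"delta_rot":[0,0,0]},{"dp":[0,-0.001,0.038],"delta_rot":[0,0,0]},{"dp":[0,-0.001,0.044],"delta_rot":[0,0,0]},{"dp":[0,-0.001,0.048],"delta_rot":[0,0,0]},{"dp":[0,-0.001,0.051],"delta_rot":[0,0,0]},{"dp":[0,-0.001,0.053],"delta_rot":[0,0,0]},{"dp":[0,-0.001,0.054],"delta_rot":[0,0,0]},{"dp":[0,-0.001,0.055],"delta_rot":[0,0,0]},{"dp":[0,-0.001,0.055],"delta_rot":[0,0,0]},{"dp":[0,-0.001,0.055],"delta_rot":[0,0,0]}]'
```

```text
clock: 10.4
tcp_pos: [0.462, 0.279, 0.0637]
orientation: [-1.935, -2.475, -0.001]
contact_force: [-1.3, -1.2, 5.2]
grip_width: 0.0212
gripper_force: 69.5
```

The tray is on the turntable at the expected height, with about 5 N of upward force. I release and retreat.

```bash
python3 -m handwheel '[{"dp":[0,0,0],"delta_rot":[0,0,0]},{"dp":[0,0,0],"delta_rot":[0,0,0]},{"dp":[0,0,0],"delta_rot":[0,0,0]},{"dp":[0,0,0],"delta_rot":[0,0,0]},{"dp":[0,0,0],"delta_rot":[0,0,0]},{"dp":[0,0,0],"delta_rot":[0,0,0]}]' 1
python3 -m handwheel '[{"dp":[0,0,-0.02],"delta_rot":[0,0,0]},{"dp":[0,0,-0.05],"delta_rot":[0,0,0]},{"dp":[0,0,-0.09],"delta_rot":[0,0,0]},{"dp":[0,0,-0.13],"delta_rot":[0,0,0]},{"dp":[0,0,-0.17],"delta_rot":[0,0,0]},{"dp":[0,0,-0.19],"delta_rot":[0,0,0]},{"dp":[0,0,-0.19],"delta_rot":[0,0,0]},{"dp":[0,0,-0.19],"delta_rot":[0,0,0]}]'
python3 - <<'E'
from h import *
from bench import status,vision
q=[]
for n in ("side","wrist"):
    f=vision.grab_frame(n); q.append(f["img"])
    h,s,v=cv2.split(hsv(f)); m=(h>95)&(h<125)&(s>130)&(v>60)
    for k in blobs(m,300): print(n,*circ(cont_w(f,cv2.convexHull(k),.047)))
b=cv2.resize(q[0][60:240,110:310],(400,360),interpolation=cv2.INTER_CUBIC)
cv2.imwrite("pics/p4.png",np.hstack([b,cv2.resize(q[1],(400,300))[:, :] if 0 else cv2.copyMakeBorder(cv2.resize(q[1],(400,300)),0,60,0,0,cv2.BORDER_CONSTANT)]))
E
```

```text
clock: 11.15
tcp_pos: [0.4619, 0.2789, 0.0633]
orientation: [-1.935, -2.475, 0.0]
contact_force: [0.0, 0.4, 1.2]
grip_width: 0.0856
gripper_force: 0.0
clock: 12.15
tcp_pos: [0.4613, 0.2785, 0.2522]
orientation: [-1.934, -2.475, 0.003]
contact_force: [-0.5, 0.4, -0.6]
grip_width: 0.0853
gripper_force: 0.0
side [ 0.28348444 -0.37004572] 0.059021111440006574
side [ 0.27329865 -0.20954365] 0.0595987898414415
side [0.4560579  0.26646442] 0.08697782503336794
wrist [0.46462864 0.28115499] 0.09698631848212035
```

View pics/p4.png

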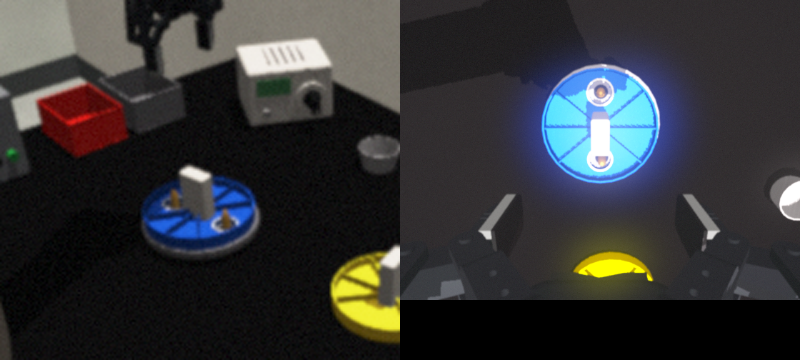

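The tray sits flat with both studs standing centred in its holes (side view about (175,198) and (226,218), wrist view (600,92) and (600,159)). The gripper is clear and the yellow tray has not moved.

```bash
python3 -c "
from bench import r
print(r.hand_in())"
```

```text
the job is handed in; nothing more can be done
None
```

The blue tray is seated flat on the turntable with both studs in its holes, the gripper is clear, the yellow tray was left where it was, and the job was handed in at about 12 s (no verdict was returned).

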